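# Wind the paper squarer's fence to its red marker with the loose crank

## Robot

A 6-joint arm with a two-finger parallel gripper is mounted at the origin on the work surface; the furniture and walls round the work are solid. World frame = base frame: x ahead of the robot, y to its left, z up, the work surface at z = 0. Lengths are in m, angles in rad, forces in N, time in s.
With the tool pointing down it reaches from about 0.375 to 0.9 m from the base axis. Payload 3.1 kg.
Tool frame: the origin (TCP) lies where the fingers leave the gripper's body, on its centre line; the fingertips stand 70 mm ahead of it and the grasp point (between the pads) lies 51 mm ahead of it; z points along the fingers, y is the line along which they close (so a half turn about z gives the same grasp; the last joint's range is limited). The gripper opens to 87 mm and grips with 3 to 60 N. Pads are 19 mm wide; open, the fingers measure 117 mm over their backs; the gripper's body (75 mm by 190 mm) begins 51 mm behind the grasp point.
Start: joints at [-1.371, 0.527, 1.433, -0, 1.181, -0.178], TCP at [0.231, -0.581, 0.292] pointing down, gripper open.
Joint ranges: [-3.08, 3.08], [-0.75, 2.2], [0.22, 2.44], [-1.43, 4.57], [0, 2.65], [-2.85, 2.85]. Speed limits (rad/s): [2.79, 2.79, 3.14, 3.14, 3.14, 3.14].

## Interface

Orientations are given as a unit quaternion [x, y, z, w].
In Python, from rig import robot gives the robot as it stands.
- The arm moves only by the tool send_rows, never from a script. Its argument "deltas" is text: rows parted by semicolons, each of 7 numbers parted by spaces: the shift along the tool's x, y, z in mm, then the turn, a rotation vector about the tool's x, y, z in degrees, then the opening, from 0 (shut) to 1 (fully open). A call has 1 to 10 rows; each row shifts and turns the commanded pose from where the row before left it, along the tool's axes as they then stand; what a row does not reach is not made up. A row lasts 1/8 s, in which the tool goes at most 62.5 mm and 10.7 degrees, less where a joint would pass 70% of its speed; a pose out of reach is approached as far as the arm can. A call is refused whole if a number of a shift passes 62.5 or a number of a turn 10.7, either way. A call with a gripper value outside its range is refused whole. The fingers move at their own pace and stop on an object; "newtons" is the grip in N (left out, the last holds). Time passes only in rows, so rows that do not move let the fingers close. It gives the time, the measured TCP pose, the force, the opening and the grip force at its end, in the units of the state.
- robot.get_obs(): the state, without advancing time (a new reading comes with each control period).
- robot.camera(name): name is "scene" or "top" or "wrist"; returns a dict with "image" (420x560x3 uint8, red, green, blue), "depth" (420x560 float32, m along the optical axis (not along the pixel's ray), 0 where there is no reading), "fovy" (degrees; the focal length in pixels is half the picture's height over the tangent of half this angle, whatever the lens; pixels are square), "cx", "cy" (the principal point, pixels), "k1" (the pictures are not rectified: a ray, as slopes to the right and down, at radius r is drawn at 1 + k1 r^2 times it, then the intrinsics apply), "rvec" (rotation vector, rad) and "tvec" (3), from world to camera coordinates, as OpenCV has them. Camera axes: x right, y down, z forward; pixel columns grow to the right and rows downward; lengths in m; the calibration is good to about 2 mm. A picture is of the moment at which its call begins.
- robot.hand_in(): hands the job in; it is judged then, once.
Trained networks look in the newest picture that a camera, given by its name, has taken for a name from the list of things; names that differ only in an ending like _2 or _b are one class to them, and where a whole thing is asked for, a point or a joint stands for the part that bears it (a point fixed in the world has none). Each returns a list of dicts, best first, with "p" (0 to 1); they miss things now and then, are a little off and sometimes report something else, mostly with a low value. They report only what shows in the picture. A call takes as long as a camera call. They do not tell look-alikes from the thing itself.
- robot.find_in(camera, thing): "box" ([left, top, right, bottom] in pixels, round what is visible of it).
- robot.cut_out(camera, thing): "region" (420x560 bool, what is visible of it) and "box" ([left, top, right, bottom] in pixels, round what is visible of it).
The state is a dict: "time": time; "q": joint angles; "joint_velocities": joint speeds; "joint_torque": joint torques, N m; "position": TCP position; "tool_rot": TCP orientation; "ft_force": force on the tool from outside, world axes, zero at the start; "moment": the same for the moment, N m; "grip_width": finger opening in m; "grip_force": force on a finger pad.
Only numpy, scipy, OpenCV 4.12 (cv2) and the standard library are available. Lean on these libraries where they do the work, as an engineer would, in place of code of your own. Each camera call takes 0.05 s, during which the arm holds its last target. There are 200 camera calls.

## Task

Fit the loose crank onto the square shaft end of the blue and grey paper squarer, feeling for the square and pressing only lightly because the shaft is sprung and must not be rammed down. Then wind the crank by its knob, clockwise from above, until the fence's black index tab stands level with the red marker. Leave the crank on the shaft, fully home, and leave the marker and the other things on the desk where they are.

Things in the scene. Friction and masses are not known exactly. Their poses are not given: they have to be found in the camera images.
- crank: loose steel crank, 0.24 kg, standing on its hub, knob up. Origin: centre of the hub's underside; z up the hub's axis, x from hub to knob (knob axis at x = 55 mm). Hub 30x30 mm, 24 mm high; in its underside a 17.8x17.8 mm square socket, 21 mm deep; all sides along x and y. A flat arm (18 mm wide, z 24 to 31 mm) runs along x to the knob.
- hub_grip (a point): point on the crank's hub axis, z = 52 mm of the crank, in its square grip block: 22x22 mm, sides along the crank's x and y, z 31 to 60 mm (the arm is below it). Good for carrying and fitting the crank; take it by the two sides that face the crank's y, clear of the knob.
- knob_grip (a point): point on the axis of the crank's upright black knob, at x = 55 mm, z = 54 mm of the crank. The knob is a free-spinning sleeve, 18 mm in diameter, z 33 to 69 mm of the crank, so a hand that does not turn can hold it while the crank goes round.
- crank_knob: the crank's black knob itself; origin on its axis at the level of the hub's underside; its x and y axes spin with the sleeve and mean nothing
- squarer: paper squarer fixed to the desk: grey base 150x240x16 mm, blue gearbox 64x66 mm and 58 mm high, paper stack and blue stop at the other end. Origin: desk level, near the base's centre; z up. The shaft stands on the gearbox at x = 0, y = +85 mm; the fence travels along y. Nothing but the shaft is higher than 58 mm.
- shaft_seat (a point): point on the upright shaft's axis on the round shoulder (34 mm diameter) that the crank's underside rests on when fully home, 70 mm above the desk; z up. It turns with the shaft. Turning takes about 0.15 N m; a full turn moves the fence 10 mm; clockwise from above moves it to the squarer's -y. The shaft stays where it is left, and may be wound back after going too far.
- shaft_top (a point): centre of the top of the shaft's square end, 20 mm above the shoulder: 16x16 mm, the top 1.5 mm tapering to 15x15 mm. The square's turn is unknown beforehand and is NOT along the x and y axes of this point; find it by feel or by eye. It repeats every quarter turn; the socket slips on within about 0.1 rad of true.
- shaft_push (a joint): how far the sprung shaft is pushed down, m: 0 at rest; it gives way from about 5 N, then 2.5 N/mm; more than 0.006 m (20 N) is too hard; it strikes its stop at 0.010 m
- fence_index (a point): tip of the black index tab at the front end of the aluminium fence (116 mm long, across the squarer, top 52 mm above the desk); 64 mm to the squarer's -x, 40 mm above the desk; it moves along the squarer's y
- marker_tip (a point): tip of the red marker slider (12x10 mm, 42 mm high) on the scale at the squarer's front edge; its axes are those of the squarer. The tab is level with it when both have the same y in the squarer's frame; at the start it is 22 to 29 mm to the squarer's -y of the tab, give or take 1.5 mm
- stapler: red and black stapler, 150x34x42 mm, loose; origin at the centre of its underside
- tape_roll: roll of tape lying flat, 96 mm across, 25 mm high, loose; origin at the centre of its underside
- eraser: eraser, 23x55x13 mm, loose; origin at the centre of its underside. Not far to its right and towards the robot stands the fixed black pole of the monitor arm, at about x = 0.375, y = -0.245 m, 0.515 m high: an arm that swings in from the right must pass over it or inside it
Mind the look-alikes: they are no part of the job. What is meant by the crank is not green or purple, and is the smaller of those in its own colour.

How it is judged:
On the way, in this order (a step that is already met when the one before it is completed fails the run):
1. the crank is fully home on the square shaft end (z of crank in the frame of shaft_seat between -0.004 and 0.003 m and horizontal distance between crank and shaft_seat below 0.004 m and angle between crank's own z axis and vertical below 0.12 rad), for 0.2 s.
2. the crank, home on the shaft and held by its knob, has wound the fence to within 10 mm of the marker (all of step 1 and contact force between the fingers and crank_knob above 0.5 N and y of fence_index in the frame of marker_tip below 0.01 m), for 0.1 s.
At the end, for the whole second after the job is handed in: the fence's index tab is level with the red marker within 3 mm along the squarer's y, the marker has not been shifted, and the crank stands upright at rest on the shaft, its underside within 3 mm of the shoulder (all of step 1 and y of fence_index in the frame of marker_tip between -0.003 and 0.003 m and linear speed of crank below 0.02 m/s and distance of marker_tip from where it was at the start of the episode below 0.003 m); the robot touches nothing.
It fails at once if the sprung shaft is pushed down by more than 6 mm (20 N) (value of joint shaft_push above 0.006 m).
It fails at once if the red marker is shifted by more than 3 mm (distance of marker_tip from where it was at the start of the episode above 0.003 m).
It fails at once if the stapler is shifted by more than 3 cm (distance of stapler from where it was at the start of the episode above 0.03 m).
It fails at once if the tape roll is shifted by more than 3 cm (distance of tape_roll from where it was at the start of the episode above 0.03 m).
It fails at once if the eraser is shifted by more than 3 cm (distance of eraser from where it was at the start of the episode above 0.03 m).
It also fails if it takes over 72 s, if anything falls off the work surface, if the arm or the gripper's body presses on something with over 40 N, if the wrist force passes 120 N, or if a joint passes its speed limit or range.

## Working session

There is one attempt and no reset: what is moved stays moved. The work goes in short steps, Python scripts to look and compute and a tool call to move; the robot and the scene stay as the last step left them, time stands still between calls to the robot, and variables do not carry over. Pictures are saved under pics/ and viewed, at most 10 in all, crops included, and the job is handed in when it is done.

Besides the shell and the picture viewer there is one more tool, called after "Emit:" as name(argument=value, ...) on one line, values as JSON. send_rows: Moves the arm, as the interface text tells. Its arguments: {"type":"object","properties":{"deltas":{"type":"string"},"newtons":{"type":"number"}},"required":["deltas"]}

```bash
mkdir -p pics; ls; cat > h.py <<'E'
import numpy as np, cv2
from scipy.spatial.transform import Rotation as R
from rig import robot
def cam(n):
    c=robot.camera(n); c['f']=c['image'].shape[0]/2/np.tan(np.radians(c['fovy'])/2); return c
def save(c,fn,box=None,s=1):
    im=c['image'][:,:,::-1]
    if box: im=im[box[1]:box[3],box[0]:box[2]]
    cv2.imwrite('pics/'+fn,cv2.resize(im,None,fx=s,fy=s,interpolation=cv2.INTER_CUBIC))
def K(c): return np.array([[c['f'],0,c['cx']],[0,c['f'],c['cy']],[0,0,1.]]),np.array([c['k1'],0,0,0,0.])
def world(c,uv,depth=None,z=None):
    """pixels -> world by depth (default: depth image) or on plane z"""
    uv=np.atleast_2d(np.array(uv,float)); k,d=K(c)
    n=cv2.undistortPoints(uv[:,None],k,d)[:,0]
    ray=np.c_[n,np.ones(len(n))]; Rm=cv2.Rodrigues(np.array(c['rvec'],float))[0]; t=np.array(c['tvec']).ravel()
    o=-Rm.T@t; rw=ray@Rm
    if z is not None: return o+rw*((z-o[2])/rw[:,2])[:,None]
    if depth is None: depth=c['depth'][uv[:,1].round().astype(int),uv[:,0].round().astype(int)]
    return o+rw*np.asarray(depth)[:,None]
def pix(c,p):
    k,d=K(c); return cv2.projectPoints(np.atleast_2d(np.array(p,float)),np.array(c['rvec'],float),np.array(c['tvec'],float),k,d)[0][:,0]
def cloud(c):
    v,u=np.mgrid[0:420,0:560]; w=world(c,np.c_[u.ravel(),v.ravel()]).reshape(420,560,3); w[c['depth']<=0]=np.nan; return w
E
python3 - <<'E'
from h import *
for n in ['scene','top']:
    c=cam(n); save(c,n+'0.png',s=1.4)
    for t in ['crank','squarer','stapler','tape_roll','eraser','shaft_top','fence_index','marker_tip','crank_knob']:
        for d in robot.find_in(n,t)[:5]: print(n,t,round(d['p'],2),np.round(d['box']))
o=robot.get_obs(); print(o['position'],o['tool_rot'],o['ft_force'],o['time'])
E
```

```text
pics
scene crank 0.61 [242. 185. 271. 213.]
scene crank 0.6 [196. 173. 206. 184.]
scene crank 0.55 [204. 218. 217. 263.]
scene squarer 0.82 [314. 227. 386. 294.]
scene tape_roll 0.84 [358. 208. 388. 229.]
scene fence_index 0.59 [326. 236. 364. 258.]
scene crank_knob 0.48 [263. 194. 271. 208.]
scene crank_knob 0.4 [311. 226. 388. 297.]
top crank 0.84 [244. 290. 285. 321.]
top crank 0.61 [229. 205. 265. 226.]
top squarer 0.89 [326. 157. 425. 230.]
top squarer 0.51 [298. 110. 333. 153.]
top stapler 0.91 [294. 110. 333. 154.]
top tape_roll 0.75 [336. 108. 370. 144.]
top tape_roll 0.45 [388. 118. 403. 134.]
top eraser 0.65 [385. 120. 403. 136.]
top shaft_top 0.56 [341. 177. 353. 192.]
top fence_index 0.64 [360. 170. 373. 210.]
top fence_index 0.32 [298. 111. 336. 154.]
top fence_index 0.21 [280. 187. 288. 215.]
top crank_knob 0.53 [257. 206. 263. 217.]
top crank_knob 0.46 [283. 205. 292. 216.]
top crank_knob 0.41 [244. 290. 250. 301.]
[ 0.23057068 -0.58088154  0.29226141] [9.82213108e-01 1.87769569e-01 1.48820335e-05 7.77868789e-06] [ 0.35661207 -0.58444134 -0.14372511] 1.0
```

View pics/top0.png

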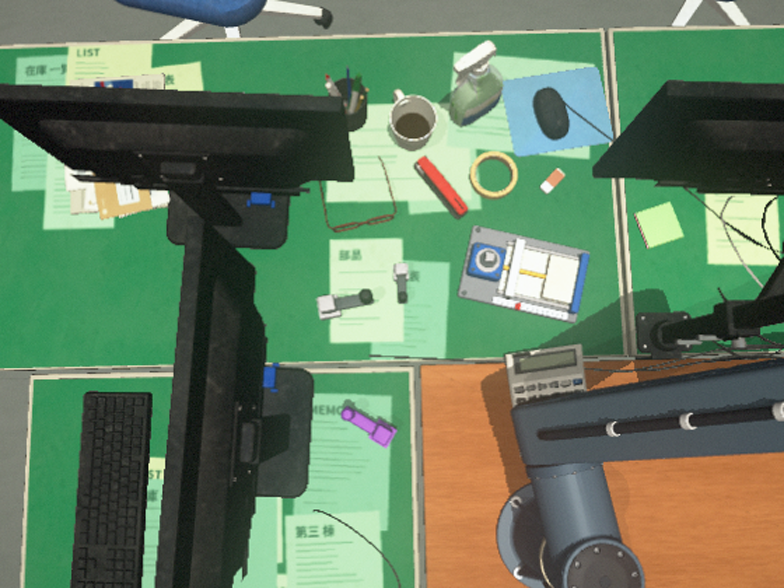

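View pics/scene0.png

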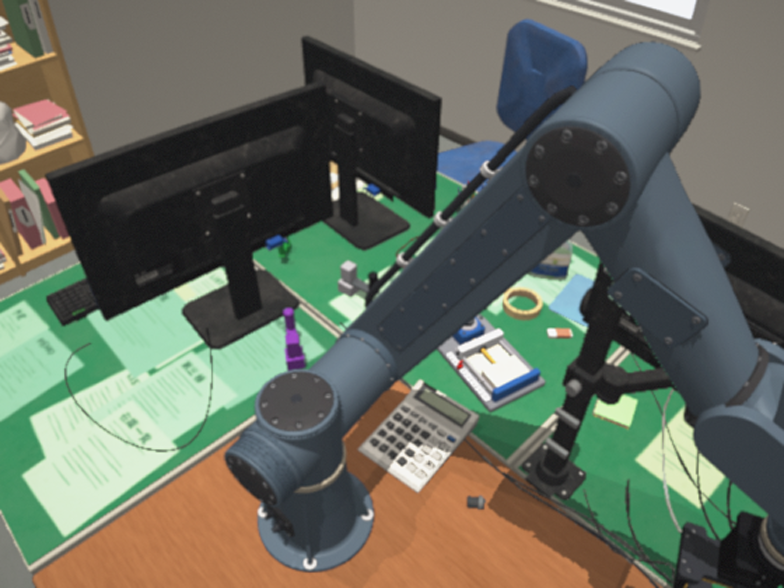

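Top picture (full-size pixels): candidates for the crank are the large steel crank (245,214), the small steel crank (286,200), the purple one (263,304), and a green one behind the monitor (scene 201,178). I choose the small steel one at top (286,200) and check it in a crop. The squarer is at (375,195), with its gearbox and shaft at (347,185).

```bash
python3 - <<'E'
from h import *
c=cam('top'); w=cloud(c)
a=c['image'][170:240,215:305,::-1]; b=c['image'][150:240,315:435,::-1]
A=cv2.resize(a,(400,311),interpolation=cv2.INTER_CUBIC); B=cv2.resize(b,(400,300),interpolation=cv2.INTER_CUBIC)
im=np.zeros((311,800,3),np.uint8); im[:,:400]=A; im[:300,400:]=B; cv2.imwrite('pics/crop1.png',im)
print(np.round(w[186:222:2,278:296:2,2]*1000)); 
print(world(c,[[286,192],[286,212],[347,185]]), 'cam',c['f'],c['k1'])
# gearbox/base heights
print(np.round(w[160:228:4,326:426:4,2]*1000).astype(int))
E
```

```text
[[ 4.  2. -4. 11. -2. -2.  3.  8.  6.]
 [ 3.  9. 56. 64. 63. 62. 31.  4.  6.]
 [ 1. 22. 62. 58. 64. 62. 27.  5.  8.]
 [ 4. 31. 60. 64. 59. 61. 28.  3.  3.]
 [ 5. 25. 60. 63. 61. 60. 23. -1. -0.]
 [ 1.  3. 46. 51. 49. 44. 24. -2.  5.]
 [ 4.  6. 23. 30. 31. 26. 27.  5.  2.]
 [-0.  6.  5. 31. 29. 33.  5.  6. -3.]
 [ 2.  2.  4. 31. 31. 34.  3.  2. -1.]
 [ 2.  3.  4. 27. 33. 30.  3.  4.  6.]
 [ 2. -1.  3. 34. 34. 36.  2.  2.  1.]
 [ 3.  4.  6. 32. 68. 63.  6.  6.  3.]
 [ 6. -1. -1. 73. 75. 69.  3.  5.  5.]
 [ 6.  7.  3. 69. 67. 73. 45.  2.  2.]
 [ 0.  2.  3. 39. 70. 61. 34.  3.  7.]
 [ 5.  2. 10. 25. 32. 30.  3.  2.  2.]
 [ 2.  4.  2.  2.  3.  3.  6.  0.  4.]
 [ 3.  8.  4.  2.  2.  3.  3.  8.  6.]]
[[0.51394705 0.27418054 0.05937017]
 [0.458066   0.275723   0.06716768]
 [0.52190653 0.11348474 0.09515797]] cam 491.9925220051151 -0.017991048115976408
[[                   3                    3                    4
                     6                    4                    6
                    -1                   -1                    4
                     7                    5      
[... 8364 characters left out ...]
    38
                    47                    2                   -1
                    -2]
 [                   5                    2                    8
                     5                    5                    3
                     8                    2                    3
                    -4                    0 -9223372036854775808
                     2                    7                    9
                    20                   21                   23
                    28                   19                   18
                    16                    4                    0
                     1]]<stdin>:9: RuntimeWarning: invalid value encountered in cast
```

View pics/crop1.png

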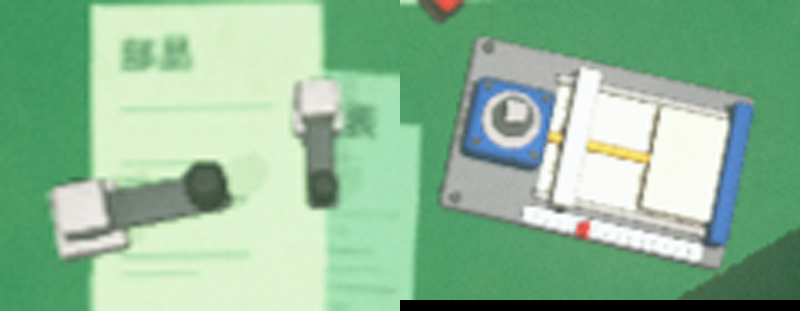

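Left panel: the small steel crank (hub at top, knob about 55 mm below it in the image) is clearly smaller than the steel one on its left, so this is the one. Right panel: the squarer with its shaft square at the gearbox, and the red marker on the scale.

```bash
cat >> h.py <<'E'
def togo(goal,yaw=None):
    """tool-frame shift (mm) to world goal of TCP, and yaw change wanted"""
    o=robot.get_obs(); r=R.from_quat(o['tool_rot'])
    return np.round(r.inv().apply(np.array(goal)-o['position'])*1000,1)
E
python3 - <<'E'
from h import *
c=cam('top'); w=cloud(c)
q=robot.get_obs(); print(R.from_quat(q['tool_rot']).as_matrix().round(3))
print(togo([.36,-.35,.64]),togo([.46,.0,.64]),togo([.48,.274,.64]))
x,y,z=w[...,0],w[...,1],w[...,2]; r=np.hypot(x,y)
for ya in np.arange(-.7,.6,.1):
    s=[]
    for xa in np.arange(.2,.8,.1):
        m=(abs(y-ya)<.05)&(abs(x-xa)<.05); s.append(round(float(np.nanmax(z[m])),2) if m.any() else -1)
    print(round(ya,1),s)
# wrist cam mount
k=cam('wrist'); Rm=cv2.Rodrigues(np.array(k['rvec']))[0]; cw=-Rm.T@np.ravel(k['tvec']); T=R.from_quat(q['tool_rot']).inv()
print('wristcam in tool',T.apply(cw-q['position']), 'axis',T.apply(Rm[2]),'right',T.apply(Rm[0]),k['f'])
E
```

```text
[[ 0.929  0.369  0.   ]
 [ 0.369 -0.929  0.   ]
 [ 0.    -0.    -1.   ]]
[ 205.5 -166.9 -347.7] [ 427.5 -455.3 -347.7] [ 547.2 -702.6 -347.7]
-0.7 [-1, -1, -0.72, -1, -1, -1, -1]
-0.6 [-1, -1, -0.72, -1, -1, -1, -1]
-0.5 [-1, 0.02, 0.01, 0.05, 0.04, 0.01, -1]
-0.4 [-1, 0.02, 0.02, 0.05, 0.28, 0.01, -1]
-0.3 [-1, 0.32, 0.41, 0.31, 0.39, 0.47, -1]
-0.2 [-1, 0.58, 0.46, 0.02, 0.39, 0.47, 0.02]
-0.1 [0.67, 0.66, 0.06, 0.06, 0.02, 0.47, 0.05]
-0.0 [0.59, 0.56, 0.05, 0.06, 0.06, 0.03, 0.05]
0.1 [0.42, 0.4, 0.04, 0.1, 0.06, 0.04, 0.26]
0.2 [0.01, 0.02, 0.01, 0.02, 0.05, 0.05, 0.26]
0.3 [0.09, 0.02, 0.08, 0.1, 0.05, 0.04, 0.18]
0.4 [0.1, 0.09, 0.09, 0.1, 0.38, 0.47, 0.15]
0.5 [0.42, 0.49, 0.49, 0.49, 0.38, 0.47, -1]
wristcam in tool [ 0.07533378 -0.00010679 -0.09141672] axis [-2.75914140e-01 -1.82149668e-04  9.61182269e-01] right [-1.12746013e-04  9.99999981e-01  1.57141314e-04] 326.08907440991857
```

Emit:
send_rows(deltas="0 0 -50 0 0 0 1;0 0 -50 0 0 0 1;0 0 -50 0 0 0 1;0 0 -50 0 0 0 1;0 0 -50 0 0 0 1;0 0 -50 0 0 0 1;0 0 -48 0 0 0 1;0 0 0 0 0 0 1")

```text
time: 2.15
position: [0.2306, -0.5809, 0.6455]
tool_rot: [0.982, 0.188, 0.0, 0.005]
ft_force: [-0.5, -0.1, -0.0]
grip_width: 0.0869
grip_force: 0.0
```

Emit:
send_rows(deltas="41 -33 0 0 0 0 1;41 -33 0 0 0 0 1;41 -33 0 0 0 0 1;41 -33 0 0 0 0 1;41 -33 0 0 0 0 1;37 -48 0 0 0 0 1;37 -48 0 0 0 0 1;37 -48 0 0 0 0 1;37 -48 0 0 0 0 1;37 -48 0 0 0 0 1")

```text
time: 3.4
position: [0.4435, -0.0586, 0.6389]
tool_rot: [0.982, 0.188, -0.001, -0.001]
ft_force: [0.6, -1.0, 0.1]
grip_width: 0.087
grip_force: 0.0
```

```bash
python3 - <<'E'
from h import *
o=robot.get_obs(); print(o['q'],o['position'],togo([.43,.274,.64]),togo([.43,.274,.32]))
E
```

```text
[-3.82056371e-01  4.43629364e-02  1.21091120e+00  1.07797223e-05
  1.88816088e+00  8.11308699e-01] [ 0.44354859 -0.05858986  0.63894206] [ 110.  -314.2   -0.8] [ 110.4 -313.8  319.2]
```

```bash
python3 - <<'E'
from h import *
print(togo([.515,.10,.28]))
E
```

```text
[ 125.3 -120.6  358.9]
```

Emit:
send_rows(deltas="18 -17 51 0 0 3 1;18 -17 51 0 0 3 1;18 -17 51 0 0 3 1;18 -17 51 0 0 3 1;18 -17 51 0 0 3 1;18 -17 51 0 0 3 1;18 -17 51 0 0 3 1;0 0 0 0 0 0 1;0 0 0 0 0 0 1")

```text
time: 4.53
position: [0.5398, 0.0821, 0.2837]
tool_rot: [1.0, 0.006, -0.0, 0.0]
ft_force: [-0.4, -0.4, 0.7]
grip_width: 0.0869
grip_force: 0.0
```

```bash
python3 - <<'E'
from h import *
o=robot.get_obs(); print(o['q'],o['position'],R.from_quat(o['tool_rot']).as_matrix().round(3))
c=cam('wrist'); save(c,'w1.png',s=1.4); np.savez('w1.npz',**{k:v for k,v in c.items()})
for t in ['shaft_top','fence_index','marker_tip','squarer','shaft_seat']:
    for d in robot.find_in('wrist',t)[:2]: print(t,round(d['p'],2),np.round(d['box']))
E
```

```text
[-5.37090268e-02  4.32227252e-01  1.64096858e+00 -3.84635718e-04
  1.06841095e+00  1.50519255e+00] [0.53984503 0.08205824 0.28374671] [[ 1.     0.012 -0.   ]
 [ 0.012 -1.    -0.   ]
 [-0.     0.    -1.   ]]
shaft_top 0.58 [232. 196. 268. 228.]
fence_index 0.6 [279. 167. 327. 269.]
marker_tip 0.52 [294. 269. 307. 283.]
squarer 0.64 [207. 126. 440. 280.]
squarer 0.16 [104. 249. 117. 266.]
shaft_seat 0.97 [231. 194. 265. 228.]
shaft_seat 0.52 [108. 250. 118. 262.]
```

View pics/w1.png

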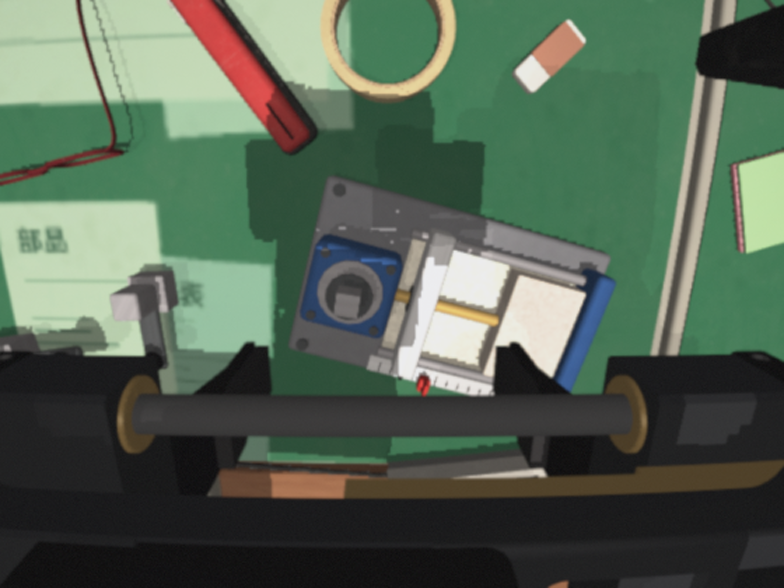

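The wrist view shows the squarer with its shaft square at about (247,214) in camera pixels, the marker at (302,275) and the crank at about (98,212). The stapler and tape roll lie beyond them.

```bash
python3 - <<'E'
from h import *
c=dict(np.load('w1.npz')); w=cloud(c)
# z map around shaft
print(np.round(w[196:230,230:268,2]*1000)[::2,::2].astype(int))
m=(w[...,2]>.082)&(w[...,2]<.105); m[:180]=0;m[240:]=0;m[:,:225]=0;m[:,275:]=0
v,u=np.nonzero(m); P=world(c,np.c_[u,v],z=.09)
P=P[np.hypot(*(P[:,:2]-np.median(P[:,:2],0)).T)<.014]
r=cv2.minAreaRect((P[:,:2]*1000).astype(np.float32)); print('depth rect',r,P.mean(0),len(P))
save(c,'sh.png',(222,186,278,242),10)
# base outline via segmentation
for n in ['squarer']:
    d=robot.cut_out('wrist',n)[0]['region']; print(d.sum())
E
```

```text
[[                  56                   56                   57
                    57                   57                   58
                    56                   69                   69
                    69                   69                   68
                    57                   58                   58
                    56                   58                   58
                    57]
 [                  58                   58                   57
                    57                   57                   69
                    70                   70                   69
                    70                   68                   68
                    69                   69                   68
                    58                   58                   57
                    57]
 [                  58                   57                   57
                    57                   68                   68
                    70                   69                   69
                    69                   68                   70
            
[... 5454 characters left out ...]
 57                   57                   56
                    55]
 [                  55                   56                   54
                    54                   56                   57
                    57                   57                   68
                    68                   69                   70
                    56                   57                   57
                    56                   55                   55
                    55]]
depth rect ((527.4116821289062, 104.84564208984375), (15.75991439819336, 17.491796493530273), 80.849853515625) [0.5274306  0.10487867 0.09      ] 314
24646<stdin>:4: RuntimeWarning: invalid value encountered in cast
```

View pics/sh.png

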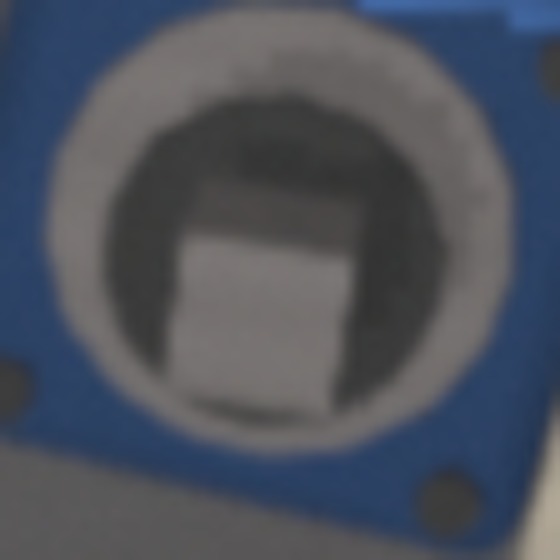

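```bash
python3 - <<'E'
from h import *
c=dict(np.load('w1.npz')); w=cloud(c)
cr=np.array([[182,236],[357,252],[330,418],[165,395]])/10.+[221.5,185.5]
P=world(c,cr,z=.0895)[:,:2]*1000; print('corners',P.round(1),'ctr',P.mean(0))
e=np.diff(np.r_[P,P[:1]],axis=0); print(np.linalg.norm(e,axis=1),(np.degrees(np.arctan2(e[:,1],e[:,0]))%90))
z=w[...,2]; m=(z>.065)&(z<.0725); m[:185]=0;m[242:]=0;m[:,:222]=0;m[:,278:]=0
Q=w[m][:,:2]*1000; print('ring',cv2.minEnclosingCircle(Q.astype(np.float32)), np.nanmedian(z[m]))
b=np.array([[330,178],[608,252],[291,343]])/1.4; B=world(c,b,z=.016)*1000; print(B.round(1)); d=B[1]-B[0]; print('base edge',np.linalg.norm(d),np.degrees(np.arctan2(d[1],d[0])),np.linalg.norm(B[2]-B[0]))
# crank
m=(z>.01); m[:,:75]=0; m[:,130:]=0; m[:185]=0; m[262:]=0
g=m&(z>.05); n,l,s,ct=cv2.connectedComponentsWithStats(g.astype(np.uint8))
for i in range(1,n):
    if s[i,4]>15:
        q=w[l==i]; t=np.percentile(q[:,2],80); q=q[abs(q[:,2]-t)<.004]; print(s[i],q.mean(0),t,cv2.minAreaRect((q[:,:2]*1000).astype(np.float32)))
E
```

```text
corners [[534.9 111.8]
 [533.6  95.9]
 [517.6  98.4]
 [519.6 113.6]] ctr [526.4236074  104.93759972]
[15.99140257 16.19147304 15.37482529 15.37609326] [85.24842619 81.0595133  82.33359573 83.2125465 ]
ring ((526.0294799804688, 105.12020111083984), 16.961193084716797) 0.06892562265624172
[[ 605.5  122.3   16. ]
 [ 551.3 -101.6   16. ]
 [ 469.6  157.8   16. ]]
base edge 230.38809290849406 -103.61818666852767 140.47547925396194
[ 78 207  26  22 492] [0.51423052 0.27224545 0.05856537] 0.05934821223540258 ((513.673828125, 273.33953857421875), (23.35974884033203, 21.11847686767578), 89.31327056884766)
[ 75 254  38   8 293] [0.57640526 0.13456054 0.29082144] 0.29228441147186485 ((575.6979370117188, 135.46859741210938), (2.740868091583252, 11.061245918273926), 1.0570579767227173)
```

```bash
python3 - <<'E'
from h import *
print(togo([.47,.273,.26]))
E
```

```text
[ -68.2 -191.8   24.4]
```

Emit:
send_rows(deltas="-14 -38 5 0 0 0 1;-14 -38 5 0 0 0 1;-14 -38 5 0 0 0 1;-14 -38 5 0 0 0 1;-12 -40 4 0 0 0 1;0 0 0 0 0 0 1;0 0 0 0 0 0 1;0 0 0 0 0 0 1")

```text
time: 5.88
position: [0.4705, 0.2725, 0.2596]
tool_rot: [1.0, 0.005, 0.0, 0.0]
ft_force: [-0.3, -0.6, 0.1]
grip_width: 0.0869
grip_force: 0.0
```

```bash
python3 - <<'E'
from h import *
o=robot.get_obs(); print(o['q'],o['position'],R.from_quat(o['tool_rot']).as_matrix().round(3)[0])
c=cam('wrist'); save(c,'w2.png',s=1.2); np.savez('w2.npz',**c)
w=cloud(c);z=w[...,2]
ok=(abs(w[...,0]-.49)<.07)&(abs(w[...,1]-.273)<.045)
for lo,hi in [(.052,.064),(.064,.078),(.025,.036)]:
    m=(ok&(z>lo)&(z<hi)); n,l,s,ct=cv2.connectedComponentsWithStats(m.astype(np.uint8))
    for i in range(1,n):
        if s[i,4]>60:
            q=w[l==i]; print(lo,s[i],q.mean(0).round(4),np.median(q[:,2]),cv2.minAreaRect((q[:,:2]*1000).astype(np.float32)))
E
```

```text
[ 3.19577435e-01  4.61171508e-01  1.67214266e+00 -3.41090528e-04
  1.00760958e+00  1.88081975e+00] [0.47050684 0.27254859 0.25959129] [1.    0.01  0.001]
0.052 [260 143  25  26 611] [0.5135 0.2735 0.0585] 0.058676616104333 ((513.2499389648438, 273.4779052734375), (22.382417678833008, 21.71982192993164), 0.7650251388549805)
0.064 [264 208  20  19 273] [0.459  0.2714 0.067 ] 0.06715241080401363 ((458.6040954589844, 271.17608642578125), (16.66569709777832, 16.837928771972656), 44.79501724243164)
0.025 [264 168  19  40 599] [0.4808 0.2724 0.0297] 0.02968650381214205 ((477.84710693359375, 272.29229736328125), (39.74005889892578, 17.789447784423828), 2.781726598739624)
```

View pics/w2.png

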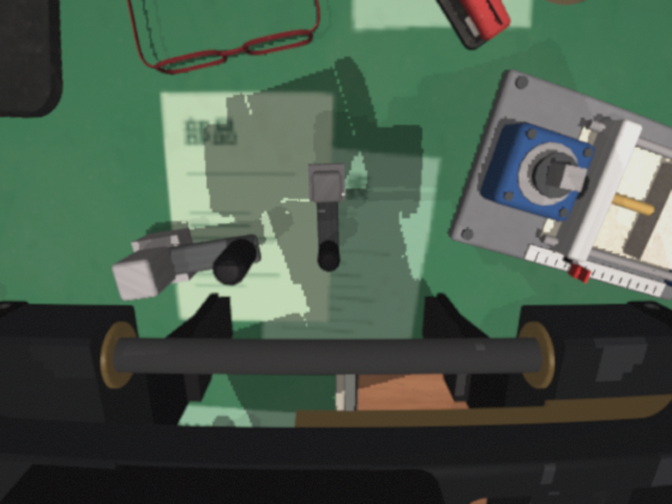

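The small crank's hub is at (272,154) and its knob at (274,213) in camera pixels. The big steel crank is well to the left, and the squarer is on the right.

```bash
python3 - <<'E'
from h import *
c=dict(np.load('w2.npz')); w=cloud(c); x,y,z=np.moveaxis(w,-1,0)
m=(abs(x-.513)<.05)&(abs(y-.2735)<.11)&~((abs(x-.513)<.016)&(abs(y-.2735)<.018)); print(np.nanmax(z[m]))
m=(x<.53)&(x>.40)&(y>.32)&(y<.42); print('big',np.nanpercentile(z[m],99.5), [ (round(a,3),np.nanmax(z[m&(y>a)&(y<a+.02)]).round(3)) for a in (.32,.34,.36,.38,.40)])
print(togo([.5133,.2735,.14]))
E
```

```text
0.3105032992624823
big 0.3074810966729037 [(0.32, np.float64(0.311)), (0.34, np.float64(0.284)), (0.36, np.float64(0.043)), (0.38, np.float64(0.08)), (0.4, np.float64(0.085))]
[ 42.8  -0.6 119.5]
```

Emit:
send_rows(deltas="14.3 -0.2 28 0 0 -0.6 0.6;14.3 -0.2 28 0 0 -0.6 0.6;14.2 -0.2 28 0 0 -0.5 0.6;0 0 35 0 0 0 0.6;0 0 20 0 0 0 0.6;0 0 16 0 0 0 0.6;0 0 0 0 0 0 0.6;0 0 0 0 0 0 0.6")

```text
time: 6.92
position: [0.5133, 0.2751, 0.105]
tool_rot: [1.0, 0.02, 0.001, -0.0]
ft_force: [-0.2, -0.2, -0.5]
grip_width: 0.0524
grip_force: 0.0
```

```bash
python3 - <<'E'
from h import *
o=robot.get_obs(); print(o['position'],R.from_quat(o['tool_rot']).as_matrix().round(3)[0],o['ft_force'],togo([.5133,.2735,.1035]))
E
```

```text
[0.51330752 0.27505542 0.10499047] [0.999 0.041 0.001] [-0.17765549 -0.22723081 -0.49727536] [-0.1  1.6  1.5]
```

Grip, moderately firm.

Emit:
send_rows(deltas="0 1.6 1 0 0 0 0.6;0 0 0 0 0 0 0;0 0 0 0 0 0 0;0 0 0 0 0 0 0;0 0 0 0 0 0 0", newtons=25)

```text
time: 7.55
position: [0.5127, 0.2736, 0.1033]
tool_rot: [1.0, 0.02, 0.0, -0.0]
ft_force: [-0.0, 0.3, 0.4]
grip_width: 0.0219
grip_force: 25.0
```

```bash
python3 - <<'E'
from h import *
o=robot.get_obs(); print(o['position'],R.from_quat(o['tool_rot']).as_matrix().round(3)[0],o['ft_force'],o['grip_width'],o['grip_force'])
E
```

```text
[0.51270315 0.27357553 0.10331081] [0.999 0.041 0.   ] [-0.01198588  0.27839417  0.43110335] 0.021854532958575472 24.9984246538952
```

Emit:
send_rows(deltas="0 0 -15 0 0 0 0;0 0 -35 0 0 0 0;0 0 -40 0 0 0 0;0 0 -32 0 0 0 0;0 0 0 0 0 3 0;0 0 0 0 0 3 0;0 0 0 0 0 3.4 0;0 0 0 0 0 0 0")

```text
time: 8.55
position: [0.5124, 0.2734, 0.2258]
tool_rot: [0.998, -0.061, -0.0, 0.0]
ft_force: [-0.5, -0.1, -3.1]
grip_width: 0.0217
grip_force: 25.0
```

```bash
python3 - <<'E'
from h import *
o=robot.get_obs(); print(o['position'],R.from_quat(o['tool_rot']).as_matrix().round(3)[0],o['ft_force'],o['grip_width'],o['grip_force'],togo([.5257,.105,.215]))
E
```

```text
[0.51239528 0.27338628 0.22575674] [ 0.993 -0.122 -0.   ] [-0.54463511 -0.09939068 -3.09572657] 0.021651979332333572 24.99881810043007 [ 33.8 165.5  10.8]
```

Emit:
send_rows(deltas="7 33 0 0 0 0 0;7 33 0 0 0 0 0;7 33 0 0 0 0 0;7 33 0 0 0 0 0;6 33 0 0 0 0 0;0 0 6 0 0 0 0;0 0 0 0 0 0 0;0 0 0 0 0 0 0")

```text
time: 9.55
position: [0.526, 0.1064, 0.2192]
tool_rot: [0.998, -0.061, -0.0, -0.0]
ft_force: [0.3, 0.6, -1.8]
grip_width: 0.022
grip_force: 25.0
```

```bash
python3 - <<'E'
from h import *
o=robot.get_obs(); print(o['position'],R.from_quat(o['tool_rot']).as_matrix().round(3)[0],o['ft_force'],o['moment'],togo([.5257,.105,.215]))
c=cam('wrist'); save(c,'w3.png',(160,110,420,250),3); np.savez('w3.npz',**c)
E
```

```text
[0.52595794 0.10644683 0.21924132] [ 0.993 -0.121 -0.   ] [ 0.2618324   0.60332537 -1.84238759] [ 0.04095161 -0.00617861  0.06351874] [-0.1  1.5  4.2]
```

View pics/w3.png

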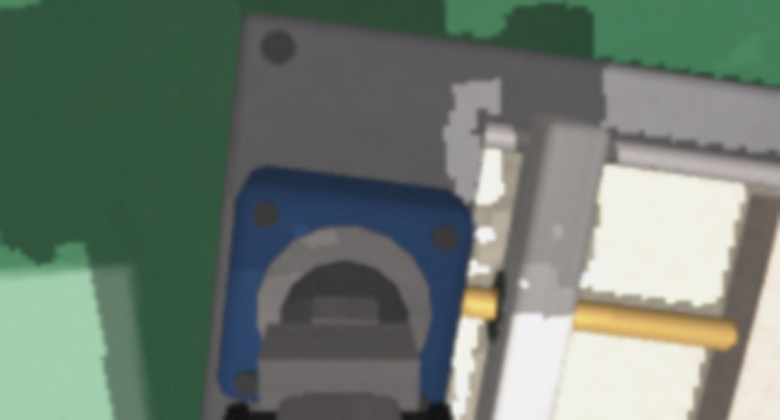

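The shaft square (columns about 312–380 in the crop) sits just ahead of the hub (263–420). It is roughly centred, about 1.5 mm towards tool +y, and its edges are parallel to the hub's.

Emit:
send_rows(deltas="0 1.4 6 0 0 0 0;0 0 8 0 0 0 0;0 0 6 0 0 0 0;0 0 2 0 0 0 0;0 0 0 0 0 0 0;0 0 0 0 0 0 0")

```text
time: 10.35
position: [0.5262, 0.1041, 0.1974]
tool_rot: [0.998, -0.062, 0.0, -0.0]
ft_force: [-0.1, -0.1, -2.7]
grip_width: 0.022
grip_force: 25.0
```

```bash
python3 - <<'E'
from h import *
o=robot.get_obs(); print(o['position'],R.from_quat(o['tool_rot']).as_matrix().round(3)[0],o['ft_force'],o['moment'],togo([.5257,.105,.1933]))
E
```

```text
[0.52620483 0.10412579 0.19740395] [ 0.992 -0.123  0.   ] [-0.07041028 -0.074045   -2.66811154] [ 0.06970292  0.01207127 -0.01235427] [-0.6 -0.8  4.1]
```

Emit:
send_rows(deltas="-0.3 -0.5 1.5 0 0 0 0;0 0 1.5 0 0 0 0;0 0 1.5 0 0 0 0;0 0 1 0 0 0 0;0 0 0 0 0 0 0;0 0 0 0 0 0 0")

```text
time: 11.1
position: [0.5258, 0.1047, 0.1918]
tool_rot: [0.998, -0.062, 0.0, -0.0]
ft_force: [0.2, 0.2, -2.4]
grip_width: 0.0218
grip_force: 25.0
```

Emit:
send_rows(deltas="0 0 1 0 0 0 0;0 0 1 0 0 0 0;0 0 1 0 0 0 0;0 0 0 0 0 0 0;0 0 0 0 0 0 0")

```text
time: 11.72
position: [0.5258, 0.1047, 0.1887]
tool_rot: [0.998, -0.062, -0.0, -0.0]
ft_force: [0.2, 0.3, -2.6]
grip_width: 0.0217
grip_force: 25.0
```

Emit:
send_rows(deltas="0 0 1.5 0 0 0 0;0 0 1.5 0 0 0 0;0 0 1.5 0 0 0 0;0 0 1.5 0 0 0 0;0 0 0 0 0 0 0")

```text
time: 12.35
position: [0.5257, 0.1047, 0.1826]
tool_rot: [0.998, -0.062, -0.0, 0.0]
ft_force: [-0.4, 0.0, -2.1]
grip_width: 0.0216
grip_force: 25.0
```

Emit:
send_rows(deltas="0 0 2 0 0 0 0;0 0 2 0 0 0 0;0 0 2 0 0 0 0;0 0 1 0 0 0 0;0 0 1 0 0 0 0;0 0 0 0 0 0 0;0 0 0 0 0 0 0")

```text
time: 13.22
position: [0.5258, 0.1047, 0.1748]
tool_rot: [0.998, -0.062, 0.0, -0.0]
ft_force: [0.3, -0.4, -1.9]
grip_width: 0.0219
grip_force: 25.0
```

Emit:
send_rows(deltas="0 0 1 0 0 0 0;0 0 0.7 0 0 0 0;0 0 0.5 0 0 0 0;0 0 0 0 0 0 0;0 0 0 0 0 0 0")

```text
time: 13.85
position: [0.5258, 0.1047, 0.1728]
tool_rot: [0.998, -0.062, 0.0, -0.0]
ft_force: [-0.7, -0.6, 2.4]
grip_width: 0.0216
grip_force: 25.0
```

Emit:
send_rows(deltas="0 0 0 0 0 0 0.5;0 0 0 0 0 0 0.5;0 0 0 0 0 0 0.5;0 0 -10 0 0 0 0.5;0 0 -25 0 0 0 0.5;0 0 -25 0 0 0 0.5;0 0 0 0 0 0 0.5;0 0 0 0 0 0 0.5")

```text
time: 14.85
position: [0.5254, 0.1047, 0.2323]
tool_rot: [0.998, -0.062, -0.0, 0.0]
ft_force: [0.3, 0.0, -0.4]
grip_width: 0.0437
grip_force: 0.0
```

```bash
python3 - <<'E'
from h import *
o=robot.get_obs(); print(o['position'],R.from_quat(o['tool_rot']).as_matrix().round(3)[0],o['q'],o['ft_force'])
c=cam('wrist'); np.savez('w4.npz',**c); w=cloud(c); x,y,z=np.moveaxis(w,-1,0)
for lo,hi in [(.122,.137),(.132,.148),(.09,.106)]:
    m=(abs(x-.5)<.07)&(abs(y-.105)<.06)&(z>lo)&(z<hi); n,l,s,ct=cv2.connectedComponentsWithStats(m.astype(np.uint8))
    for i in range(1,n):
        if s[i,4]>80:
            q=w[l==i]; print(lo,s[i],q.mean(0).round(4),np.median(q[:,2]).round(4),cv2.minAreaRect((q[:,:2]*1000).astype(np.float32)))
print(togo([.4717,.1115,.225]))
c=cam('top'); w=cloud(c); x,y,z=np.moveaxis(w,-1,0)
E
```

```text
[0.5253879  0.10467545 0.23232678] [ 0.992 -0.123 -0.001] [-1.20537120e-02  4.90867650e-01  1.71685451e+00  2.99561181e-06
  9.34422894e-01  1.68189995e+00] [ 0.31915663  0.02032388 -0.36274566]
0.122 [ 256  220   34   35 1154] [0.5275 0.1044 0.1284] 0.1287 ((526.2102661132812, 104.4180908203125), (21.556678771972656, 22.36524772644043), 82.42736053466797)
0.122 [259 312  27  18 144] [0.4737 0.1113 0.1356] 0.1359 ((471.53179931640625, 111.59255981445312), (17.769371032714844, 13.69532585144043), 83.5724105834961)
0.132 [259 312  27  19 414] [0.4724 0.1113 0.1371] 0.1373 ((471.3437805175781, 111.69868469238281), (17.35761260986328, 15.27922248840332), 72.71835327148438)
0.09 [252 202  41  39 641] [0.5336 0.1037 0.0938] 0.093 ((526.5841064453125, 104.66844177246094), (29.589515686035156, 29.750932693481445), 83.59788513183594)
0.09 [261 254  24  29 669] [0.4916 0.1089 0.0996] 0.0997 ((490.974853515625, 108.74612426757812), (17.876964569091797, 24.784175872802734), 82.18009948730469)
[-53.9  -0.2   7. ]
```

Emit:
send_rows(deltas="-18 0 0 0 0 0 0.5;-18 0 0 0 0 0 0.5;-18 0 0 0 0 0 0.5;0 0 0 0 0 0 0.5;0 0 20 0 0 0 0.5;0 0 20 0 0 0 0.5;0 0 15 0 0 0 0.5;0 0 0 0 0 0 0.5;0 0 0 0 0 0 0.5")

```text
time: 16.08
position: [0.473, 0.1112, 0.1777]
tool_rot: [0.998, -0.062, 0.0, -0.0]
ft_force: [-0.5, 0.1, 1.1]
grip_width: 0.0434
grip_force: 0.0
```

```bash
python3 - <<'E'
from h import *
o=robot.get_obs(); print(o['position'],R.from_quat(o['tool_rot']).as_matrix().round(3)[0],o['ft_force'],togo([.4717,.1115,.1765]))
E
```

```text
[0.47301564 0.11123494 0.17767339] [ 0.992 -0.123  0.001] [-0.45469662  0.09287877  1.09844859] [-1.3 -0.1  1.2]
```

Close on the knob, and meanwhile compute the gap from the earlier unobstructed view and the winding rows.

Emit:
send_rows(deltas="-1.2 0 1 0 0 0 0.5;0 0 0 0 0 0 0;0 0 0 0 0 0 0;0 0 0 0 0 0 0;0 0 0 0 0 0 0", newtons=12)

```text
time: 16.7
position: [0.471, 0.1115, 0.1766]
tool_rot: [0.998, -0.062, 0.0, -0.0]
ft_force: [0.4, 0.3, 0.8]
grip_width: 0.0177
grip_force: 12.0
```

```bash
cat >> h.py <<'E'
SH=np.array([.5263,.1047]); YAW=np.radians(-13.6)
def sq(p):
    """world -> squarer frame (shaft at 0,85)"""
    d=np.atleast_2d(p)[:,:2]-SH; c,s=np.cos(YAW),np.sin(YAW); return d@np.array([[c,-s],[s,c]])*1000+[0,85]
def wind(n,step,rad=.055):
    """rows (tool xy mm) continuing n clockwise steps of step deg from the present knob angle"""
    o=robot.get_obs(); d=o['position'][:2]-SH; a=np.arctan2(d[1],d[0]); print('angle',np.degrees(a).round(1),'radius',np.hypot(*d).round(4),'ft',o['ft_force'].round(1),'z',o['position'][2])
    A=a-np.radians(step)*np.arange(n+1); P=np.c_[np.cos(A),np.sin(A)]*rad+SH; P=np.c_[P,np.full(n+1,o['position'][2])]; P[0]=o['position']
    return R.from_quat(o['tool_rot']).inv().apply(np.diff(P,axis=0)*1000)[:,:2].round(1)
E
python3 - <<'E'
from h import *
c=dict(np.load('w1.npz')); w=cloud(c); I=c['image'].astype(int); z=w[...,2]
S=sq(w.reshape(-1,3)).reshape(420,560,2)
red=(I[...,0]>130)&(I[...,1]<80)&(I[...,2]<80)&(abs(S[...,0]+70)<30)&(abs(S[...,1])<100)
print('red',red.sum(),S[red].mean(0),S[red].min(0),S[red].max(0),z[red].max())
f=(abs(z-.051)<.004)&(abs(S[...,0])<60)&(S[...,1]>-30)&(S[...,1]<50)
print('fence',f.sum(),np.percentile(S[f],[1,50,99],axis=0))
dk=(I.max(-1)<60)&(abs(S[...,0]+64)<15)&(abs(S[...,1])<50)&(z>.02)&(z<.06); print('black',dk.sum(),S[dk].mean(0) if dk.any() else '')
print(wind(18,20).tolist())
E
```

```text
red 52 [-70.07079852   8.87739325] [-75.95219759   5.45037032] [-65.36134542  12.03708551] 0.04219173613850297
fence 1804 [[-56.61437361  20.62727086]
 [  3.12538389  30.02991561]
 [ 55.75630873  38.766868  ]]
black 0 
angle 173.0 radius 0.0557 ft [0.4 0.3 0.8] z 0.17663853245596783
[[4.0, -18.8], [9.5, -16.5], [14.6, -12.3], [17.9, -6.5], [19.1, -0.0], [18.0, 6.5], [14.6, 12.3], [9.6, 16.5], [3.3, 18.8], [-3.3, 18.8], [-9.5, 16.5], [-14.6, 12.3], [-17.9, 6.5], [-19.1, 0.0], [-18.0, -6.5], [-14.6, -12.3], [-9.6, -16.5], [-3.3, -18.8]]
```

Emit:
send_rows(deltas="4.0 -18.8 0 0 0 0 0;9.5 -16.5 0 0 0 0 0;14.6 -12.3 0 0 0 0 0;17.9 -6.5 0 0 0 0 0;19.1 0 0 0 0 0 0;0 0 0 0 0 0 0")

```text
time: 17.45
position: [0.5436, 0.1574, 0.1764]
tool_rot: [0.998, -0.061, 0.001, -0.0]
ft_force: [0.5, -0.0, 2.1]
grip_width: 0.0174
grip_force: 12.0
```

```bash
python3 - <<'E'
from h import *
o=robot.get_obs(); print(o['grip_force'],o['grip_width'],o['moment'],R.from_quat(o['tool_rot']).as_matrix().round(3)[0])
print(wind(20,20).tolist())
E
```

```text
12.00005668331869 0.01737051852949792 [-0.14301493  0.03131112 -0.02034373] [ 0.992 -0.123  0.002]
angle 71.8 radius 0.0554 ft [ 0.5 -0.   2.1] z 0.17639932500777325
[[17.7, 7.3], [14.4, 12.6], [9.2, 16.7], [2.9, 18.9], [-3.7, 18.7], [-9.9, 16.3], [-14.9, 12.0], [-18.1, 6.2], [-19.1, -0.4], [-17.8, -6.9], [-14.4, -12.6], [-9.2, -16.7], [-2.9, -18.9], [3.7, -18.7], [9.9, -16.3], [14.9, -12.0], [18.1, -6.2], [19.1, 0.4], [17.8, 6.9], [14.4, 12.6]]
```

Emit:
send_rows(deltas="17.7 7.3 0 0 0 0 0;14.4 12.6 0 0 0 0 0;9.2 16.7 0 0 0 0 0;2.9 18.9 0 0 0 0 0;-3.7 18.7 0 0 0 0 0;-9.9 16.3 0 0 0 0 0;-14.9 12 0 0 0 0 0;-18.1 6.2 0 0 0 0 0;-19.1 -0.4 0 0 0 0 0;0 0 0 0 0 0 0")

```text
time: 18.7
position: [0.5063, 0.0526, 0.1766]
tool_rot: [0.998, -0.062, 0.001, -0.001]
ft_force: [2.8, 5.0, -2.6]
grip_width: 0.0175
grip_force: 12.0
```

```bash
python3 - <<'E'
from h import *
o=robot.get_obs(); print(o['grip_force'],o['grip_width'],o['moment'],R.from_quat(o['tool_rot']).as_matrix().round(3)[0])
print(wind(20,20).tolist())
c=cam('wrist'); w=cloud(c); x,y,z=np.moveaxis(w,-1,0); S=sq(w.reshape(-1,3)).reshape(420,560,2)
f=(abs(z-.051)<.004)&(abs(S[...,0])<60)&(S[...,1]>-30)&(S[...,1]<50); print(f.sum(),np.percentile(S[f],[1,50,99],axis=0))
E
```

```text
11.999868771526963 0.01747316234100464 [ 1.05498532 -0.42423442  0.05578806] [ 0.992 -0.124  0.001]
angle -111.0 radius 0.0558 ft [ 2.8  5.  -2.6] z 0.176606317835382
[[-17.3, -8.5], [-13.8, -13.2], [-8.4, -17.2], [-2.0, -19.0], [4.6, -18.5], [10.6, -15.9], [15.4, -11.3], [18.3, -5.3], [19.1, 1.3], [17.5, 7.7], [13.8, 13.2], [8.4, 17.2], [2.0, 19.0], [-4.6, 18.5], [-10.6, 15.9], [-15.4, 11.3], [-18.3, 5.3], [-19.1, -1.3], [-17.5, -7.7], [-13.8, -13.2]]
2689 [[-14.87533213  12.66761421]
 [ 22.74519586  21.67686554]
 [ 55.90187293  30.49301035]]
```

Emit:
send_rows(deltas="-17.3 -8.5 0 0 0 0 0;-13.8 -13.2 0 0 0 0 0;-8.4 -17.2 0 0 0 0 0;-2 -19 0 0 0 0 0;4.6 -18.5 0 0 0 0 0;10.6 -15.9 0 0 0 0 0;15.4 -11.3 0 0 0 0 0;18.3 -5.3 0 0 0 0 0;19.1 1.3 0 0 0 0 0;0 0 0 0 0 0 0")

```text
time: 20.0
position: [0.5469, 0.1562, 0.1763]
tool_rot: [0.998, -0.061, -0.001, 0.0]
ft_force: [-0.9, -1.2, 1.4]
grip_width: 0.0176
grip_force: 12.0
```

```bash
python3 - <<'E'
from h import *
print(wind(20,20).tolist())
E
```

```text
angle 68.2 radius 0.0555 ft [-0.9 -1.2  1.4] z 0.17627248112593752
[[17.2, 8.5], [13.6, 13.5], [8.1, 17.3], [1.7, 19.0], [-4.9, 18.5], [-10.9, 15.7], [-15.6, 11.0], [-18.4, 5.0], [-19.0, -1.6], [-17.3, -8.0], [-13.6, -13.5], [-8.1, -17.3], [-1.7, -19.0], [4.9, -18.5], [10.9, -15.7], [15.6, -11.0], [18.4, -5.0], [19.0, 1.6], [17.3, 8.0], [13.6, 13.5]]
```

Emit:
send_rows(deltas="17.2 8.5 0 0 0 0 0;13.6 13.5 0 0 0 0 0;8.1 17.3 0 0 0 0 0;1.7 19 0 0 0 0 0;-4.9 18.5 0 0 0 0 0;-10.9 15.7 0 0 0 0 0;-15.6 11 0 0 0 0 0;-18.4 5 0 0 0 0 0;-19 -1.6 0 0 0 0 0;0 0 0 0 0 0 0")

```text
time: 21.25
position: [0.506, 0.0529, 0.1767]
tool_rot: [0.998, -0.062, 0.002, -0.0]
ft_force: [2.6, 4.9, -3.2]
grip_width: 0.0175
grip_force: 12.0
```

```bash
python3 - <<'E'
from h import *
print(wind(20,20).tolist())
c=cam('wrist'); np.savez('w5.npz',**c)
t=cam('top'); np.savez('t5.npz',**t)
p=pix(t,[[.47,.05,.04]])[0].astype(int); print(p)
b=[p[0]-30,p[1]-25,p[0]+40,p[1]+25]
a=cv2.resize(t['image'][b[1]:b[3],b[0]:b[2],::-1],(392,280),interpolation=cv2.INTER_CUBIC)
q=cv2.resize(c['image'][100:380,100:492,::-1],(392,280))
cv2.imwrite('pics/m5.png',np.hstack([a,q]))
E
```

```text
angle -111.3 radius 0.0557 ft [ 2.6  4.9 -3.2] z 0.17672320936816777
[[-17.3, -8.5], [-13.7, -13.3], [-8.3, -17.2], [-1.9, -19.0], [4.7, -18.5], [10.7, -15.8], [15.5, -11.2], [18.4, -5.2], [19.0, 1.4], [17.4, 7.8], [13.7, 13.3], [8.3, 17.2], [1.9, 19.0], [-4.7, 18.5], [-10.7, 15.8], [-15.5, 11.2], [-18.4, 5.2], [-19.0, -1.4], [-17.4, -7.8], [-13.7, -13.3]]
[368 207]
```

View pics/m5.png

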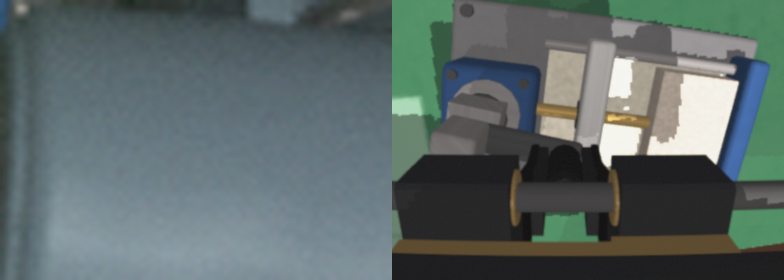

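Left: the top camera is blocked by the arm. Right: the fence, at about column 595 of the montage, is near its target, and the marker is hidden behind the gripper. I'll wind on to just short of the estimate, then release and look.

Emit:
send_rows(deltas="-17.3 -8.5 0 0 0 0 0;-13.7 -13.3 0 0 0 0 0;-8.3 -17.2 0 0 0 0 0;-1.9 -19 0 0 0 0 0;0 0 0 0 0 0 0;0 0 0 0 0 0 0")

```text
time: 22.1
position: [0.4713, 0.1161, 0.1766]
tool_rot: [0.998, -0.061, -0.001, -0.0]
ft_force: [-0.4, 0.7, 0.2]
grip_width: 0.0176
grip_force: 12.0
```

Emit:
send_rows(deltas="0 0 0 0 0 0 0.5;0 0 0 0 0 0 0.5;0 0 -15 0 0 0 0.5;0 0 -30 0 0 0 0.5;0 0 -30 0 0 0 0.5;0 0 0 0 0 0 0.5")

```text
time: 22.85
position: [0.4733, 0.1156, 0.2533]
tool_rot: [0.998, -0.062, 0.002, -0.0]
ft_force: [-0.7, 0.1, 0.3]
grip_width: 0.0434
grip_force: 0.0
```

```bash
python3 - <<'E'
from h import *
print(wind(1,20).tolist(),togo([.41,.055,.25]))
E
```

```text
angle 168.3 radius 0.0542 ft [-0.7  0.1  0.3] z 0.25334979456611834
[[4.0, -18.6]] [-55.3  68.    3.1]
```

Emit:
send_rows(deltas="-18 22 0 0 0 0 0.5;-18 22 0 0 0 0 0.5;-18 22 0 0 0 0 0.5;0 0 0 0 0 0 0.5;0 0 0 0 0 0 0.5")

```text
time: 23.48
position: [0.4111, 0.057, 0.2512]
tool_rot: [0.998, -0.062, 0.0, -0.0]
ft_force: [-0.7, 0.2, -0.5]
grip_width: 0.0434
grip_force: 0.0
```

```bash
python3 - <<'E'
from h import *
c=cam('wrist'); np.savez('w6.npz',**c); print(robot.get_obs()['position'])
p=pix(c,[[.447,.05,.042]])[0].astype(int); print(p)
b=[p[0]-50,p[1]-55,p[0]+50,p[1]+20]; print(b); save(c,'m6.png',b,8)
w=cloud(c); z=w[...,2]; I=c['image'].astype(int); S=sq(w.reshape(-1,3)).reshape(420,560,2)
red=(I[...,0]>110)&(I[...,1]<70)&(I[...,2]<70)&(abs(S[...,0]+70)<30)&(abs(S[...,1])<60)
if red.any(): print('red',red.sum(),np.median(S[red],0),S[red].min(0),S[red].max(0),z[red].max())
f=(abs(z-.051)<.003)&(S[...,0]>-60)&(S[...,0]<-35)&(S[...,1]>-20)&(S[...,1]<40); print(f.sum(),np.percentile(S[f],[2,50,98],axis=0) if f.any() else '')
E
```

```text
[0.41135864 0.05715536 0.25131979]
[275 161]
[np.int64(225), np.int64(106), np.int64(325), np.int64(181)]
red 99 [-71.42366121   7.54435741] [-76.70016165   2.99495794] [-65.79624544  11.56354383] 0.042856114078399676
546 [[-58.75927681   1.89631321]
 [-46.99600167  10.43142964]
 [-35.61994088  18.85303112]]
```

View pics/m6.png

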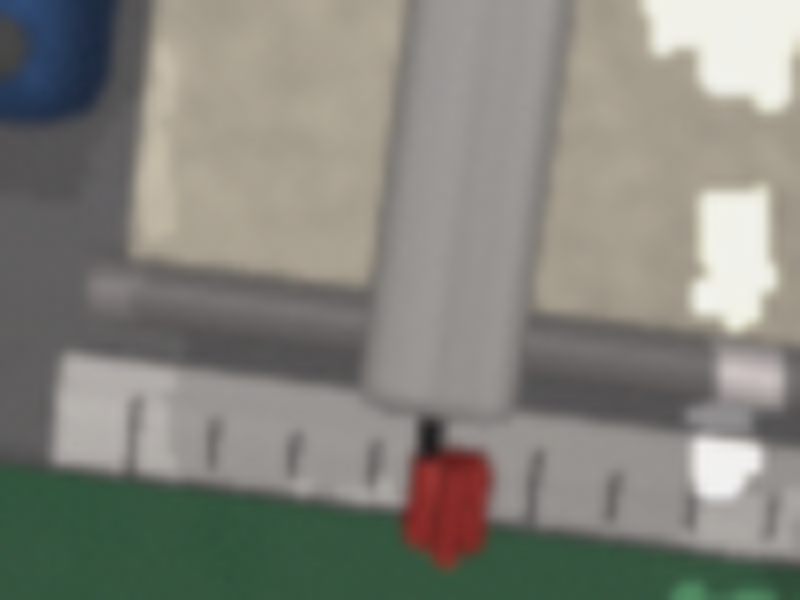

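The crop shows the black tab at about (432,437) and the red marker's top edge spanning 415–490 at row 455. The tab is therefore still slightly to the +y side of the marker's centre.

```bash
python3 - <<'E'
from h import *
c=dict(np.load('w6.npz')); I=c['image'].astype(int)
T=lambda px,z: sq(world(c,np.atleast_2d(px)/8.+[224.5,105.5],z=z)).round(1)
print('tab',T([[432,437],[419,437],[445,437]],.040).tolist(),'marker top',T([[415,455],[490,455],[452,455],[446,565],[430,540]],.042).tolist(), 'ticks',T([[213,440],[295,450],[538,480]],.03).tolist())
for r in range(158,178):
    s=I[r,270:290]; print(r,''.join('R' if p[0]>90 and p[1]<70 else 'k' if p.max()<60 else '.' for p in s),np.round(c['depth'][r,270:290]*1000).astype(int)[4:18])
E
```

```text
tab [[-62.6, 10.4], [-62.8, 11.9], [-62.5, 8.9]] marker top [[-64.7, 12.1], [-63.7, 3.6], [-64.2, 7.9], [-77.0, 7.1], [-74.3, 9.3]] ticks [[-67.1, 36.0], [-67.2, 26.2], [-67.5, -3.2]]
158 .................... [322 322 321 297 296 297 292 293 291 291 291 291 291 291]
159 ........kk.......... [322 322 323 298 297 297 297 322 323 321 322 322 322 323]
160 ........kk.......... [322 323 324 297 295 297 296 323 321 322 323 322 322 323]
161 ........kk.......... [322 322 322 297 296 296 321 323 321 324 323 323 322 323]
162 ........k..RR....... [322 323 323 298 298 297 314 315 316 317 316 323 322 322]
163 .......R.RRRRRR..... [322 323 316 297 298 297 312 307 310 313 312 313 323 324]
164 .......RRRRRRRRR.... [323 323 314 312 310 312 305 301 303 312 311 311 324 325]
165 .......RRRRRRRRR.... [324 324 313 312 311 312 302 301 301 303 311 313 313 323]
166 .......RRRRRRRRR.... [323 324 313 312 311 313 303 300 302 303 312 311 313 323]
167 .......RRRRRRRRR.... [325 324 313 313 311 314 302 303 302 311 312 312 315 324]
168 ......RRRRRRRRRR.... [326 324 313 314 312 312 302 302 304 313 313 313 323 324]
169 ......RRRRRRRRR..... [326 325 313 313 313 312 303 303 302 313 313 314 326 325]
170 .....RRRRRRRRRR..... [342 320 313 313 312 309 304 302 304 312 314 313 324 327]
171 .....RRRRRRRRRRR.... [343 315 313 313 312 306 303 303 303 314 313 315 331 330]
172 .....RRRRRRRRRRR.... [343 315 313 313 314 304 304 304 304 313 314 316 343 344]
173 ......RRRRRRRRR..... [343 344 313 314 314 304 304 303 304 313 313 315 344 344]
174 .......RRRRRRRR..... [345 345 343 315 316 305 305 304 314 315 314 344 342 344]
175 .........RRRR....... [345 345 345 344 347 305 305 304 346 345 345 345 344 344]
176 ..........RR........ [344 344 344 344 345 305 304 304 345 343 344 346 344   0]
177 .................... [344 345 346 344 345 344 346 345 345 344 346 344 346 344]
```

```bash
python3 - <<'E'
from h import *
c=dict(np.load('w6.npz')); w=cloud(c); z=w[...,2]; S=sq(w.reshape(-1,3)).reshape(420,560,2); I=c['image'].astype(int)
u,v=np.meshgrid(np.arange(560),np.arange(420))
def rep(n,m): print(n,m.sum(),S[m].mean(0).round(2),S[m].min(0).round(1),S[m].max(0).round(1),z[m].mean().round(4))
win=(u>=272)&(u<=288)&(v>=156)&(v<=177)
R_=win&(I[...,0]>90)&(I[...,1]<70)
rep('ridge',R_&(z>.037)); rep('body',R_&(z<.037)&(z>.027)); rep('tab',win&(v>=159)&(v<=163)&(S[...,0]<-59)&(z>.034)&(I[...,0]<90)); rep('tabdark',win&(I.max(-1)<60))
f=(abs(z-.0505)<.003)&(S[...,0]>-60)&(S[...,0]<-5)&(S[...,1]>-10)&(S[...,1]<30)
for a in (-55,-45,-35,-25,-15): g=f&(abs(S[...,0]-a)<5); print(a,np.percentile(S[g][:,1],[3,97]).round(1))
E
```

```text
ridge 45 [-70.97   7.37] [-76.9   5.6] [-64.6  11.6] 0.0406
body 70 [-71.62   7.4 ] [-77.3   2.4] [-65.7  12.2] 0.0308
tab 13 [-62.65  10.91] [-64.8   9.9] [-61.  12.] 0.0444
tabdark 7 [-62.18  10.58] [-63.9  10. ] [-61.   11.1] 0.0449
-55 [ 2.2 18.7]
-45 [ 2.1 18.8]
-35 [ 2.1 18.3]
-25 [ 1.7 18.5]
-15 [ 1.4 18.1]
```

Emit:
send_rows(deltas="18 -22 0 0 0 0 0.5;18 -22 0 0 0 0 0.5;18 -22 0 0 0 0 0.5;0 0 0 0 0 0 0.5;0 0 20 0 0 0 0.5;0 0 0 0 0 0 0.5")

```text
time: 24.28
position: [0.4706, 0.1158, 0.2303]
tool_rot: [0.998, -0.061, -0.002, 0.0]
ft_force: [-0.7, -0.2, 1.0]
grip_width: 0.0434
grip_force: 0.0
```

```bash
python3 - <<'E'
from h import *
print(togo([.4715,.1158,.1767]))
E
```

```text
[ 1.1 -0.2 53.6]
```

Emit:
send_rows(deltas="0.5 0 20 0 0 0 0.5;0 0 20 0 0 0 0.5;0 0 13 0 0 0 0.5;0 0 0 0 0 0 0.5;0 0 0 0 0 0 0;0 0 0 0 0 0 0;0 0 0 0 0 0 0;0 0 0 0 0 0 0")

```text
time: 25.28
position: [0.4729, 0.1158, 0.1789]
tool_rot: [0.998, -0.062, 0.0, -0.0]
ft_force: [-0.7, 0.1, 1.3]
grip_width: 0.0175
grip_force: 12.0
```

```bash
python3 - <<'E'
from h import *
print(robot.get_obs()['grip_width'],wind(6,20).tolist())
E
```

```text
angle 168.2 radius 0.0546 ft [-0.7  0.1  1.3] z 0.17886727642578168
0.017541976141692447 [[4.4, -18.5], [10.9, -15.7], [15.6, -11.0], [18.4, -5.0], [19.0, 1.6], [17.4, 8.0]]
```

Emit:
send_rows(deltas="4.4 -18.5 0 0 0 0 0;10.9 -15.7 0 0 0 0 0;15.6 -11 0 0 0 0 0;18.4 -5 0 0 0 0 0;19 1.6 0 0 0 0 0;17.4 8 0 0 0 0 0;0 0 0 0 0 0 0;0 0 0 0 0 0 0")

```text
time: 26.28
position: [0.5637, 0.1457, 0.1789]
tool_rot: [0.998, -0.062, 0.001, -0.0]
ft_force: [1.7, 1.7, 1.6]
grip_width: 0.0172
grip_force: 12.0
```

```bash
python3 - <<'E'
from h import *
print(wind(1,20).tolist())
E
```

```text
angle 47.6 radius 0.0555 ft [1.7 1.7 1.6] z 0.17888321057869674
[[13.1, 14.0]]
```

Release, back off, and look from the same place.

Emit:
send_rows(deltas="0 0 0 0 0 0 0.5;0 0 0 0 0 0 0.5;0 0 -15 0 0 0 0.5;0 0 -30 0 0 0 0.5;0 0 -30 0 0 0 0.5;-35 16 0 0 0 0 0.5;-35 16 0 0 0 0 0.5;-35 17 0 0 0 0 0.5;-36 17 0 0 0 0 0.5;0 0 0 0 0 0 0.5")

```text
time: 27.52
position: [0.4113, 0.0972, 0.2541]
tool_rot: [0.998, -0.062, -0.002, 0.0]
ft_force: [-0.0, 0.5, 0.6]
grip_width: 0.0439
grip_force: 0.0
```

Emit:
send_rows(deltas="0 0 0 0 0 0 0.5;0 0 0 0 0 0 0.5")

```text
time: 27.78
position: [0.4163, 0.0975, 0.254]
tool_rot: [0.998, -0.061, 0.001, -0.0]
ft_force: [-0.4, 0.6, -0.5]
grip_width: 0.0438
grip_force: 0.0
```

```bash
python3 - <<'E'
from h import *
print(robot.get_obs()['position'],robot.get_obs()['ft_force'])
c=cam('wrist'); np.savez('w7.npz',**c); w=cloud(c); z=w[...,2]; S=sq(w.reshape(-1,3)).reshape(420,560,2); I=c['image'].astype(int)
def rep(n,m): print(n,m.sum(),S[m].mean(0).round(2),S[m].min(0).round(1),S[m].max(0).round(1),z[m].mean().round(4)) if m.any() else print(n,0)
near=(abs(S[...,0]+70)<12)&(abs(S[...,1]-8)<14)
r=near&(I[...,0]>90)&(I[...,1]<70)
rep('ridge',r&(z>.037)); rep('body',r&(z<.037)&(z>.027)); rep('tabdark',near&(I.max(-1)<60)&(S[...,0]>-66))
f=(abs(z-.0505)<.003)&(S[...,0]>-60)&(S[...,0]<-5)&(S[...,1]>-10)&(S[...,1]<30)
for a in (-55,-45,-35,-25,-15): g=f&(abs(S[...,0]-a)<5); print(a,np.percentile(S[g][:,1],[3,97]).round(1) if g.any() else '')
m=(np.hypot(w[...,0]-SH[0],w[...,1]-SH[1])<.012)&(z>.1)&(z<.15); print('block top',np.median(z[m]),m.sum())
p=pix(c,[[.447,.05,.042]])[0].astype(int); save(c,'m7.png',[p[0]-50,p[1]-55,p[0]+50,p[1]+20],8)
E
```

```text
[0.41632288 0.09746396 0.25403699] [-0.44444323  0.58986427 -0.47840356]
ridge 55 [-70.39   6.6 ] [-82.    0.7] [-61.8  14.2] 0.0786
body 66 [-71.64   9.22] [-77.2   3.1] [-65.9  12.1] 0.0312
tabdark 3011 [-63.52  11.99] [-66.   -5.7] [-61.1  22. ] 0.2701
-55 [-1.1 15.4]
-45 [-1.3 15.4]
-35 [-1.  15.3]
-25 [-1. 15.]
-15 [-1.2 15.1]
block top 0.12876106967529688 1200
```

View pics/m7.png

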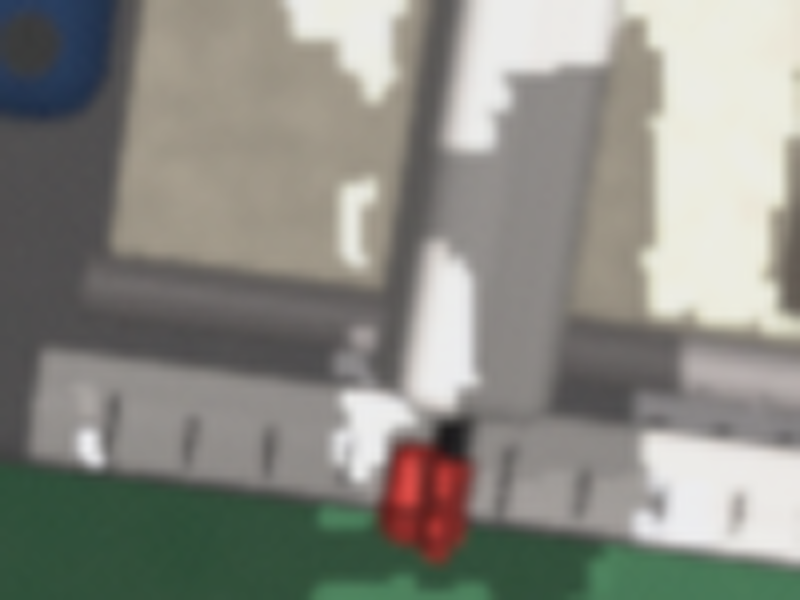

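The tab (452,437) now stands just above the marker's ridge. The view is oblique, so I check it with clean depth numbers.

```bash
python3 - <<'E'
from h import *
for n in ('w6','w7'):
    c=dict(np.load(n+'.npz')); w=cloud(c); z=w[...,2]; S=sq(w.reshape(-1,3)).reshape(420,560,2); I=c['image'].astype(int)
    near=(abs(S[...,0]+70)<12)&(abs(S[...,1]-8)<10)&(z<.05)
    r=near&(I[...,0]>90)&(I[...,1]<70)&(z>.039)&(S[...,0]<-66); k=near&(I.max(-1)<70)&(S[...,0]>-66)&(z>.036)
    for m in (r,k): print(n,m.sum(),np.median(S[m],0).round(2),np.percentile(S[m][:,1],[5,95]).round(1),np.median(z[m]).round(4))
E
```

```text
w6 39 [-71.64   7.24] [5.7 8.5] 0.0405
w6 8 [-62.32  10.47] [ 9.9 11.1] 0.0447
w7 41 [-71.24   7.07] [5.7 8.5] 0.0404
w7 13 [-62.73   8.36] [7.1 8.6] 0.0448
```

```bash
python3 -c "
from rig import robot
print(robot.hand_in())"
```

```text
the job is handed in; nothing more can be done
None
```

The job is handed in, but no verdict came back: by my camera measurements the crank is fully home on the shaft, the index tab is within about 1 mm of the red marker (limit 3 mm), and the gripper is clear of everything.

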